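# Point out the unfinished switch insert and the parts it needs, then call

### The arm

A 6-joint arm with a two-finger parallel gripper is mounted at the origin on the work surface. World frame = base frame: x ahead of the robot, y to its left, z up, the work surface at z = 0. Lengths are in m, angles in rad, forces in N, time in s.
With the tool pointing down it reaches from about 0.25 to 0.725 m from the base axis. Payload 4 kg.
Tool frame: the origin (TCP) lies between the finger pads, 19 mm behind the fingertips; this is the grasp point; z points along the fingers, y is the line along which they close (so a half turn about z gives the same grasp; the last joint's range is limited). The gripper opens to 85 mm and grips with 20 to 120 N. Pads are 22 mm wide; open, the fingers measure 114 mm over their backs; the gripper's body (76 mm by 85 mm) begins 54 mm behind the grasp point. The pads swing forward as they close: fully open they stand 13 mm farther back than shut.
Start: joints at [-1.306, 0.241, 0.005, 1.335, 0, 1.571], TCP at [0.131, -0.483, 0.25] pointing down, gripper open.
Joint ranges: [-2.72, 2.72], [-1.05, 1.87], [-1.09, 1.28], [-1.99, 2.15], [-1.42, 1.44], [-3.14, 3.14]. Speed limits (rad/s): [2.79, 2.79, 3.14, 3.14, 3.14, 3.14].

### API

Orientations are given as a unit quaternion [x, y, z, w].
In Python, from cell import bot gives the robot as it stands.
- The arm moves only by the tool send_rows, never from a script. Its argument "targets" is a list of rows, each an object with "claw": the opening, from -1 (shut) to 1 (fully open); "travel": the shift along the tool's x, y, z normalised to -1 to 1, where 1 is 300 mm, a list of three; "twist": the turn about the tool's z normalised to -1 to 1, where 1 is 360 degrees. A call has 1 to 20 rows; each row is the pose to reach, as a shift and turn from the pose commanded when the call began, along the tool's axes at that moment, turning the shorter way round; what a row does not reach only later rows make up. A row lasts 1/12 s, in which the tool goes at most 41.7 mm and 7.16 degrees, less where a joint would pass 70% of its speed; a pose out of reach is approached as far as the arm can. A call with a number of a shift or a turn outside -1 to 1 is refused whole. A call with a gripper value outside its range is refused whole. The fingers move at their own pace and stop on an object; the grip force is fixed at half the most. Time passes only in rows, so rows that repeat a pose let the fingers close. It gives the time, the measured TCP pose, the force, the opening and the grip force at its end, in the units of the state.
- bot.observe(): the state, without advancing time (a new reading comes with each control period).
- bot.grab_frame(name): name is "scene" or "side" or "wrist"; returns a dict with "color" (480x640x3 uint8, red, green, blue), "z_map" (480x640 float32, m along the optical axis (not along the pixel's ray), 0 where there is no reading), "fx", "fy", "cx", "cy" (pixels), "k1" (the pictures are not rectified: a ray, as slopes to the right and down, at radius r is drawn at 1 + k1 r^2 times it, then the intrinsics apply), "rvec" (rotation vector, rad) and "tvec" (3), from world to camera coordinates, as OpenCV has them. Camera axes: x right, y down, z forward; pixel columns grow to the right and rows downward; lengths in m; the calibration is good to about 2 mm. A picture is of the moment at which its call begins.
- bot.hand_in(): hands the job in; it is judged then, once.
Trained networks look in the newest picture that a camera, given by its name, has taken for a name from the list of things; names that differ only in an ending like _2 or _b are one class to them, and where a whole thing is asked for, a point or a joint stands for the part that bears it (a point fixed in the world has none). Each returns a list of dicts, best first, with "conf" (0 to 1); they miss things now and then, are a little off and sometimes report something else, mostly with a low value. They report only what shows in the picture. A call takes as long as a camera call. They do not tell look-alikes from the thing itself.
- bot.recognise(camera, query): "extent" ([centre column, centre row, width, height] in pixels, round what is visible of it).
The state is a dict: "time_s": time; "joint_positions": joint angles; "dq": joint speeds; "effort": joint torques, N m; "tcp_pos": TCP position; "tool_rot": TCP orientation; "ft_force": force on the tool from outside, world axes, zero at the start; "torque": the same for the moment, N m; "finger_gap": opening from 0.0 (shut) to 1.0 (fully open); "gripper_force": force on a finger pad.
Only numpy, scipy, OpenCV 4.12 (cv2) and the standard library are available. Lean on these libraries where they do the work, as an engineer would, in place of code of your own. Each camera call takes 0.05 s, during which the arm holds its last target. There are 200 camera calls.

### The job

One of the three switch inserts on the green mat has no white rocker: point at its empty bay with the fingertips about 4 cm straight above it and stay there for at least a second and a half, then point in the same way, for as long, at the middle of the small grey tray of white rockers. Then press the red call button all the way down and let it go. Touch none of the inserts, trays or other loose things, and keep the fingertips at least 10 cm above any other insert or tray that you pass over.

Things in the scene. Friction and masses are not known exactly. Their poses are not given: they have to be found in the camera images.
- insert_open: Wall-switch insert, a black moulding 60 (x) by 45 (y) by 22 mm high, with two brass terminals near its -x end; loose, lying flat on the green mat. Origin: centre of its underside. This is the UNFINISHED one: it has no white rocker, its rocker bay (36 by 35 mm) is an open black well showing two thin brass strips.
- insert_open_bay (a point): Middle of the mouth of the empty rocker bay of the unfinished insert, 8 mm along the insert's own +x (away from its terminals) from its centre and 22 mm above its underside: the place to point at.
- insert_done1: Wall-switch insert, a black moulding 60 (x) by 45 (y) by 22 mm high, with two brass terminals near its -x end; loose, lying flat on the green mat. Origin: centre of its underside. A FINISHED one: a white rocker 34 by 33 mm fills its bay, top 26 mm above the underside.
- insert_done1_bay (a point): Middle of the top of that finished insert's white rocker, 8 mm along its own +x from its centre, 26 mm above the underside.
- insert_done2: Wall-switch insert, a black moulding 60 (x) by 45 (y) by 22 mm high, with two brass terminals near its -x end; loose, lying flat on the green mat. Origin: centre of its underside. A FINISHED one: a white rocker 34 by 33 mm fills its bay, top 26 mm above the underside.
- insert_done2_bay (a point): Middle of the top of that finished insert's white rocker, 8 mm along its own +x from its centre, 26 mm above the underside.
- tray_rockers: Open grey parts tray 90 (x) by 100 (y) mm, walls 32 mm high, heaped to about 35-40 mm with white rockers (flat white caps about 30 by 26 mm); loose on the bench. Origin: centre of its underside.
- tray_rockers_top (a point): Point over the middle of that tray, 35 mm above its underside, at the top of the heap.
- tray_lenses: Open grey parts tray 90 (x) by 100 (y) mm, walls 32 mm high, heaped to about 35-40 mm with small blue round lenses, 14 mm across; loose on the bench. Origin: centre of its underside.
- tray_lenses_top (a point): Point over the middle of that tray, 35 mm above its underside, at the top of the heap.
- tray_contacts: Open grey parts tray 90 (x) by 100 (y) mm, walls 32 mm high, heaped to about 35-40 mm with small brass contact strips, 24 mm long; loose on the bench. Origin: centre of its underside.
- tray_contacts_top (a point): Point over the middle of that tray, 35 mm above its underside, at the top of the heap.
- call (a joint): Red call button on a yellow housing fixed to the bench, left or right of the inserts: 0 m is out, 0.006 m is fully pressed straight down; spring-loaded, about 5 N at full travel, springs back when let go.
- call_top (a point): Centre of the top of the red button, 36 mm across, about 22 mm above the bench when out; it faces straight up and moves down with the button.
- jar: Amber jar with white lid, 70 mm across, 100 mm high, standing loose left or right of the inserts. Origin: centre of its underside. Bystander.
- tape: Roll of yellow tape lying flat, 84 mm outside diameter, 24 mm high, to the left of the trays. Origin: centre of its underside. Bystander.
- driver: Screwdriver 160 mm long lying on the bench to the right of the trays, along its own x axis, with a handle under 35 mm thick. Bystander.
There are look-alikes about, which are no part of the job. What is shaped like the insert_open but blue or turquoise is not meant.

How it is judged:
By the outcome, as a careful person would: the job done as asked, in the order asked, and still so for the second after the job is handed in, with the robot touching nothing.
It also fails if it takes over 46 s, if anything falls off the work surface, if the arm or the gripper's body presses on something with over 40 N, if the wrist force passes 120 N, or if a joint passes its speed limit or range.

## Working session

There is one attempt and no reset: what is moved stays moved. The work goes in short steps, Python scripts to look and compute and a tool call to move; the robot and the scene stay as the last step left them, time stands still between calls to the robot, and variables do not carry over. Pictures are saved under pics/ and viewed, at most 10 in all, crops included, and the job is handed in when it is done.

Besides the shell and the picture viewer there is one more tool, called after "Request:" as a command line: name --argument value ..., lists and objects as JSON in quotes. send_rows: Moves the arm, as the interface text tells. Scaled input: -1 to 1 covers 300 mm each way for a shift and 360 degrees each way for a turn. Its arguments: {"type":"object","properties":{"targets":{"type":"array"}},"required":["targets"]}

```bash
mkdir -p pics
cat > h.py <<'E'
import numpy as np,cv2
from cell import bot
def save(n,f): cv2.imwrite(f"pics/{f}.png",n["color"][:,:,::-1])
def ray(f,u,v):
    x,y=(u-f["cx"])/f["fx"],(v-f["cy"])/f["fy"]; a,b=x,y
    for _ in range(20):
        s=1+f["k1"]*(a*a+b*b); a,b=x/s,y/s
    return a,b
def pt(f,u,v,d):
    a,b=ray(f,u,v); R=cv2.Rodrigues(np.array(f["rvec"],float))[0]
    return R.T@(np.array([a*d,b*d,d])-np.array(f["tvec"]).ravel())
def onz(f,u,v,z):
    a=pt(f,u,v,0.);b=pt(f,u,v,1.); return a+(b-a)*(z-a[2])/(b[2]-a[2])
def cloud(f):
    v,u=np.mgrid[:480,:640]; a,b=ray(f,u.astype(float),v.astype(float)); d=f["z_map"]
    R=cv2.Rodrigues(np.array(f["rvec"],float))[0]
    P=(np.stack([a*d,b*d,d],-1)-np.array(f["tvec"]).ravel())@R
    P[d==0]=np.nan; return P
E
python3 - <<'E'
from h import *
np.set_printoptions(precision=3,suppress=True)
s=bot.observe();print(s["tcp_pos"],s["tool_rot"],s["time_s"],s["finger_gap"])
for c in("scene","side"):
    f=bot.grab_frame(c);save(f,c+"1");P=cloud(f);np.save(c+"P.npy",P)
    R=cv2.Rodrigues(np.array(f["rvec"],float))[0];print(c,"cam at",-R.T@np.array(f["tvec"]).ravel())
    for q in("insert_open","insert_done1","insert_done2","tray_rockers","tray_lenses","tray_contacts","call","jar","tape","driver"):
        for r in bot.recognise(c,q)[:4]:
            u,v,w,h=r["extent"]; print(q,round(r["conf"],2),np.round(r["extent"]),P[int(v),int(u)])
E
```

```text
[ 0.131 -0.482  0.249] [ 0.991  0.132 -0.    -0.001] 0.0 0.9948639796906529
scene cam at [0.986 0.29  0.9  ]
insert_open 0.88 [348. 211.  29.  26.] [ 0.398 -0.03   0.019]
insert_open 0.88 [314. 170.  28.  29.] [ 0.334 -0.167  0.023]
insert_open 0.57 [216. 221.  49.  33.] [ 0.591 -0.274  0.025]
insert_done1 0.75 [394. 261.  25.  29.] [0.462 0.131 0.026]
insert_done1 0.74 [335. 252.  26.  25.] [0.513 0.008 0.026]
insert_done2 0.75 [394. 261.  25.  29.] [0.462 0.131 0.026]
insert_done2 0.74 [335. 252.  26.  25.] [0.513 0.008 0.026]
tray_rockers 0.96 [364. 334.  64.  62.] [0.651 0.163 0.037]
tray_rockers 0.71 [238. 260.  61.  57.] [ 0.65  -0.158  0.034]
tray_lenses 0.97 [301. 298.  59.  56.] [0.649 0.009 0.022]
tray_contacts 0.75 [240. 261.  61.  56.] [ 0.651 -0.154  0.033]
tray_contacts 0.7 [253. 165.  27.  45.] [ 0.443 -0.273  0.078]
call 0.73 [459. 290.  19.  17.] [0.451 0.285 0.023]
jar 0.56 [254. 165.  30.  45.] [ 0.438 -0.271  0.076]
tape 0.58 [445. 353.  46.  42.] [ 0.585  0.32  -0.001]
tape 0.47 [459. 288.  10.  13.] [0.446 0.283 0.023]
driver 0.78 [210. 224.  58.  41.] [ 0.608 -
[... 580 characters left out ...]
 [ 0.441 -0.136  0.013]
tray_lenses 0.67 [398. 244.  68.  49.] [ 0.643 -0.018  0.03 ]
tray_contacts 0.93 [430. 302.  75.  62.] [ 0.645 -0.176  0.03 ]
tray_contacts 0.72 [397. 243.  65.  46.] [ 0.642 -0.014  0.032]
call 0.75 [291. 309.  38.  30.] [ 0.437 -0.145  0.015]
call 0.24 [377. 204.  52.  38.] [0.641 0.132 0.033]
jar 0.88 [288. 369.  63.  97.] [ 0.425 -0.32   0.081]
jar 0.38 [400. 243.  68.  51.] [ 0.644 -0.019  0.033]
tape 0.82 [342. 180.  36.  22.] [0.591 0.283 0.025]
tape 0.43 [322. 254.  39.  28.] [ 0.503 -0.016  0.025]
driver 0.64 [433. 364. 124.  25.] [ 0.622 -0.266 -0.001]
driver 0.63 [341. 179.  32.  21.] [0.591 0.283 0.025]
driver 0.47 [287. 222.  31.  22.] [0.449 0.117 0.02 ]
```

```bash
ls pics
```

```text
scene1.png
side1.png
```

View pics/scene1.png

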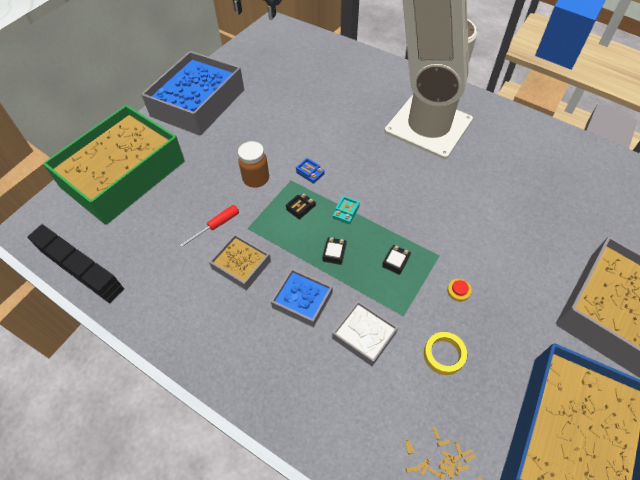

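View pics/side1.png

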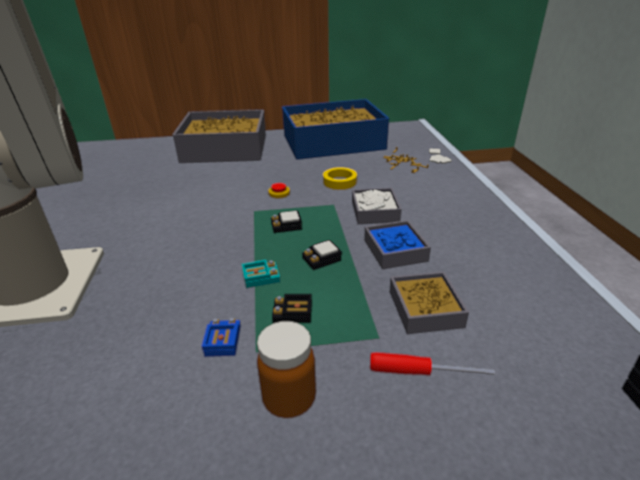

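The scene view shows the black insert with no rocker at (300,205). The finished inserts are at (335,250) and (397,259), and the turquoise and blue look-alikes at (347,209) and (311,170). The rocker tray is at (365,333) and the button at (459,289). The side view agrees: open insert (292,308), tray (376,205), button (279,190).

Run:
```python
from h import *
np.set_printoptions(precision=4,suppress=True)
def rect(P,c,r,z0,z1):
    m=(np.hypot(P[...,0]-c[0],P[...,1]-c[1])<r)&(P[...,2]>z0)&(P[...,2]<z1)
    Q=P[m]; (cx,cy),wh,a=cv2.minAreaRect((Q[:,:2]*1000).astype(np.float32)); return len(Q),np.round((cx,cy)),np.round(wh),round(a,1),np.percentile(Q[:,2],95)
for c in("scene","side"):
    P=np.load(c+"P.npy"); f=bot.grab_frame(c); C=f["color"].astype(int)
    print(c,"insert",rect(P,(.44,-.14),.055,.012,.04)); print(" tray",rect(P,(.65,.163),.085,.02,.06)); 
    for n,p in(("done1",(.46,.125)),("done2",(.51,0)),("turq",(.395,-.035)),("lens",(.65,.01)),("cont",(.65,-.16))): print(" ",n,rect(P,p,.05 if p[0]<.6 else .085,.012,.06))
    m=(C[...,0]>180)&(C[...,1]<70)&(C[...,2]<70)&(P[...,1]>.2)&(P[...,1]<.35)
    v,u=np.nonzero(m); (cu,cv),_,_=cv2.minAreaRect(np.stack([u,v],1).astype(np.float32)); print(" red",len(u),np.median(P[m],0),onz(f,u.mean(),v.mean(),.022),(cu,cv))
    # brass terminals
    m=(C[...,0]>C[...,2]+40)&(C[...,0]<235)&(np.hypot(P[...,0]-.44,P[...,1]+.14)<.045)
    v,u=np.nonzero(m);print(" brass",np.c_[u,v,np.round(P[m]*1000)][::4].astype(int).tolist())
    m=(C[...,:].sum(-1)<130)&(np.hypot(P[...,0]-.44,P[...,1]+.14)<.06)
    v,u=np.nonzero(m);print(" dark",u.min(),u.max(),v.min(),v.max(),onz(f,u.mean(),v.mean(),.011))
```

```text
scene insert (396, array([ 439., -137.]), array([47., 61.]), 80.9, np.float64(0.02411439104893308))
 tray (2136, array([642., 160.]), array([99., 92.]), 85.7, np.float64(0.0362271392104381))
  done1 (463, array([447., 132.]), array([61., 46.]), 4.0, np.float64(0.02838570895045833))
  done2 (452, array([504.,   1.]), array([62., 45.]), 21.4, np.float64(0.028307067587839373))
  turq (426, array([391., -36.]), array([65., 46.]), 8.2, np.float64(0.02386437223866885))
  lens (2083, array([644.,   8.]), array([ 92., 102.]), 6.3, np.float64(0.03537090759521731))
  cont (1864, array([ 646., -159.]), array([104.,  93.]), 89.7, np.float64(0.03609010949500861))
 red 158 [0.4428 0.2835 0.0222] [0.4424 0.2837 0.022 ] (460.0, 287.5)
 brass [[304, 194, 416, -142, 28], [301, 196, 420, -148, 20], [305, 196, 413, -142, 17], [299, 200, 430, -148, 15], [298, 201, 435, -147, 17], [309, 201, 422, -124, 19], [297, 202, 438, -148, 15], [310, 202, 424, -119, 20], [297, 203, 440, -147, 15], [294, 204, 447, -151, 15], [298, 204, 442, -142, 16], [305, 204, 435, -126, 19], [296, 205, 448, -144, 17], [300, 205, 4
[... 1908 characters left out ...]
15], [281, 308, 424, -144, 18], [290, 308, 438, -142, 14], [294, 308, 444, -144, 16], [298, 308, 450, -144, 14], [302, 308, 456, -145, 14], [274, 309, 413, -145, 19], [282, 309, 425, -150, 21], [290, 309, 437, -145, 15], [294, 309, 443, -147, 16], [298, 309, 450, -147, 15], [302, 309, 456, -148, 16], [306, 309, 462, -148, 14], [279, 310, 421, -149, 19], [288, 310, 434, -147, 15], [292, 310, 440, -149, 16], [296, 310, 446, -150, 16], [300, 310, 452, -150, 15], [304, 310, 458, -151, 16], [274, 311, 413, -149, 18], [278, 311, 419, -149, 17], [274, 312, 413, -150, 17], [278, 312, 419, -152, 17], [274, 313, 413, -149, 14], [278, 313, 419, -149, 13]]
 dark 272 311 294 322 [ 0.4441 -0.1414  0.011 ]
```

Open insert: centre (0.440, -0.138), yaw about -9.5°, terminals on the robot side. That puts the bay at (0.448, -0.139, 0.022). The tray top is at (0.643, 0.160, 0.035) and the button at (0.442, 0.283, 0.022). Heights and sizes match the text. I'll close the fingers and move halfway.

Request:
send_rows --targets '[{"claw": -1,"travel": [0.1,-0.065,0],"twist": 0},{"claw": -1,"travel": [0.22,-0.14,0],"twist": 0},{"claw": -1,"travel": [0.33,-0.21,0],"twist": 0},{"claw": -1,"travel": [0.44,-0.28,0],"twist": 0},{"claw": -1,"travel": [0.55,-0.35,0],"twist": 0},{"claw": -1,"travel": [0.62,-0.395,0],"twist": 0},{"claw": -1,"travel": [0.66,-0.415,0],"twist": 0},{"claw": -1,"travel": [0.66,-0.415,0],"twist": 0},{"claw": -1,"travel": [0.66,-0.415,0],"twist": 0}]'

```text
time_s: 1.95
tcp_pos: [0.2898, -0.3103, 0.2501]
tool_rot: [0.991, 0.133, -0.0, 0.0]
ft_force: [0.1, 0.1, 0.5]
finger_gap: 0.001
gripper_force: 0.0
```

Request:
send_rows --targets '[{"claw": -1,"travel": [0.1,-0.065,0],"twist": 0},{"claw": -1,"travel": [0.22,-0.14,0],"twist": 0},{"claw": -1,"travel": [0.33,-0.21,0],"twist": 0},{"claw": -1,"travel": [0.44,-0.28,0],"twist": 0},{"claw": -1,"travel": [0.55,-0.345,0],"twist": 0},{"claw": -1,"travel": [0.62,-0.39,0],"twist": 0},{"claw": -1,"travel": [0.658,-0.412,0],"twist": 0},{"claw": -1,"travel": [0.658,-0.412,0.1],"twist": 0},{"claw": -1,"travel": [0.658,-0.412,0.2],"twist": 0},{"claw": -1,"travel": [0.658,-0.412,0.3],"twist": 0},{"claw": -1,"travel": [0.658,-0.412,0.333],"twist": 0},{"claw": -1,"travel": [0.658,-0.412,0.333],"twist": 0},{"claw": -1,"travel": [0.658,-0.412,0.333],"twist": 0}]'

```text
time_s: 3.03
tcp_pos: [0.447, -0.1406, 0.1498]
tool_rot: [0.991, 0.131, -0.001, -0.0]
ft_force: [0.5, -0.1, 0.5]
finger_gap: -0.0
gripper_force: 0.0
```

Run:
```python
from h import *
np.set_printoptions(precision=4,suppress=True)
s=bot.observe();print(s["tcp_pos"],s["tool_rot"],s["time_s"])
f=bot.grab_frame("wrist");P=cloud(f)
R=cv2.Rodrigues(np.array(f["rvec"],float))[0];t=np.array(f["tvec"]).ravel();print("cam at",-R.T@t)
m=(np.hypot(P[...,0]-.44,P[...,1]+.14)<.055)&(P[...,2]>.012)&(P[...,2]<.04)
Q=P[m];print(len(Q),cv2.minAreaRect((Q[:,:2]*1000).astype(np.float32)))
im=f["color"][:,:,::-1].copy()
for p in((.448,-.139,.022),(*s["tcp_pos"][:2],s["tcp_pos"][2]-.019)):
    q=cv2.projectPoints(np.array([p]),np.array(f["rvec"],float),np.array(f["tvec"],float),np.array([[f["fx"],0,f["cx"]],[0,f["fy"],f["cy"]],[0,0,1]]),np.array([f["k1"],0,0,0]))[0].ravel();print(q)
    if abs(q).max()<2000: cv2.circle(im,tuple(int(x) for x in q),4,(255,0,255),1)
g=bot.grab_frame("side");q=g["color"][:,:,::-1][180:360,200:420]
w=np.hstack([im,cv2.resize(q,(586,480))]);cv2.imwrite("pics/w1.png",cv2.resize(w,(800,313)))
```

```text
[ 0.447  -0.1406  0.1498] [ 0.9914  0.1311 -0.0007 -0.0002] 3.0333
cam at [ 0.5113 -0.1229  0.2731]
4601 ((439.4442443847656, -136.51773071289062), (45.3591194152832, 60.62592315673828), 81.31063079833984)
[325.551  227.2348]
[327.8474 293.8356]
```

View pics/w1.png

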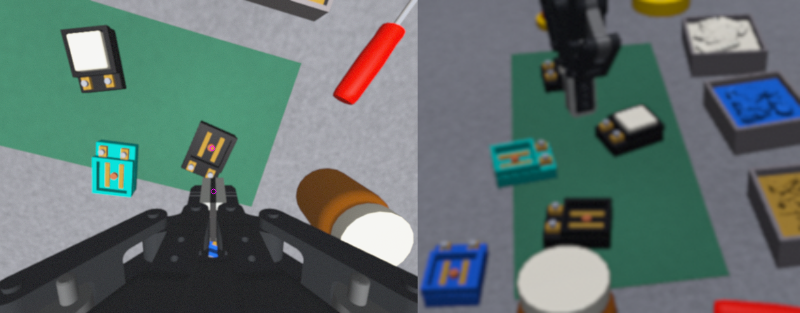

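The wrist view shows the pointing target in the middle of the open bay (211,147). The fingertips stand right behind it and clear of the jar. Next I descend to 4 cm and hold.

Request:
send_rows --targets '[{"claw": -1,"travel": [0.002,-0.008,0.08],"twist": 0},{"claw": -1,"travel": [0.002,-0.008,0.16],"twist": 0},{"claw": -1,"travel": [0.002,-0.008,0.21],"twist": 0},{"claw": -1,"travel": [0.002,-0.008,0.228],"twist": 0},{"claw": -1,"travel": [0.002,-0.008,0.228],"twist": 0},{"claw": -1,"travel": [0.002,-0.008,0.228],"twist": 0},{"claw": -1,"travel": [0.002,-0.008,0.228],"twist": 0},{"claw": -1,"travel": [0.002,-0.008,0.228],"twist": 0},{"claw": -1,"travel": [0.002,-0.008,0.228],"twist": 0},{"claw": -1,"travel": [0.002,-0.008,0.228],"twist": 0}]'

```text
time_s: 3.97
tcp_pos: [0.448, -0.1373, 0.0824]
tool_rot: [0.991, 0.132, 0.001, 0.0]
ft_force: [-0.1, -0.2, -0.8]
finger_gap: -0.001
gripper_force: 0.0
```

Request:
send_rows --targets '[{"claw": -1,"travel": [0,0,0],"twist": 0},{"claw": -1,"travel": [0,0,0],"twist": 0},{"claw": -1,"travel": [0,0,0],"twist": 0},{"claw": -1,"travel": [0,0,0],"twist": 0},{"claw": -1,"travel": [0,0,0],"twist": 0},{"claw": -1,"travel": [0,0,0],"twist": 0},{"claw": -1,"travel": [0,0,0],"twist": 0},{"claw": -1,"travel": [0,0,0],"twist": 0},{"claw": -1,"travel": [0,0,0],"twist": 0},{"claw": -1,"travel": [0,0,0],"twist": 0},{"claw": -1,"travel": [0,0,0],"twist": 0},{"claw": -1,"travel": [0,0,0],"twist": 0},{"claw": -1,"travel": [0,0,0],"twist": 0},{"claw": -1,"travel": [0,0,0],"twist": 0},{"claw": -1,"travel": [0,0,0],"twist": 0},{"claw": -1,"travel": [0,0,0],"twist": 0},{"claw": -1,"travel": [0,0,0],"twist": 0},{"claw": -1,"travel": [0,0,0],"twist": 0},{"claw": -1,"travel": [0,0,0],"twist": 0},{"claw": -1,"travel": [0,0,0],"twist": 0}]'

```text
time_s: 5.63
tcp_pos: [0.4475, -0.1372, 0.0817]
tool_rot: [0.991, 0.132, -0.0, 0.0]
ft_force: [0.4, 0.2, 0.2]
finger_gap: -0.001
gripper_force: 0.0
```

Request:
send_rows --targets '[{"claw": -1,"travel": [0,0,-0.12],"twist": 0},{"claw": -1,"travel": [0,0,-0.25],"twist": 0},{"claw": -1,"travel": [0,0,-0.38],"twist": 0},{"claw": -1,"travel": [0,0,-0.5],"twist": 0},{"claw": -1,"travel": [0,0,-0.567],"twist": 0},{"claw": -1,"travel": [0.08,-0.07,-0.567],"twist": 0},{"claw": -1,"travel": [0.17,-0.15,-0.567],"twist": 0},{"claw": -1,"travel": [0.26,-0.23,-0.567],"twist": 0},{"claw": -1,"travel": [0.35,-0.31,-0.567],"twist": 0},{"claw": -1,"travel": [0.44,-0.39,-0.567],"twist": 0},{"claw": -1,"travel": [0.53,-0.47,-0.567],"twist": 0},{"claw": -1,"travel": [0.62,-0.55,-0.567],"twist": 0},{"claw": -1,"travel": [0.71,-0.63,-0.567],"twist": 0},{"claw": -1,"travel": [0.8,-0.71,-0.567],"twist": 0},{"claw": -1,"travel": [0.86,-0.76,-0.567],"twist": 0},{"claw": -1,"travel": [0.89,-0.787,-0.567],"twist": 0},{"claw": -1,"travel": [0.89,-0.787,-0.5],"twist": 0},{"claw": -1,"travel": [0.89,-0.787,-0.4],"twist": 0},{"claw": -1,"travel": [0.89,-0.787,-0.3],"twist": 0},{"claw": -1,"travel": [0.89,-0.787,-0.3],"twist": 0}]'

```text
time_s: 7.3
tcp_pos: [0.6392, 0.1598, 0.1639]
tool_rot: [0.991, 0.132, -0.007, 0.001]
ft_force: [-1.7, -0.2, -0.9]
finger_gap: -0.007
gripper_force: 0.0
```

Run:
```python
from h import *
np.set_printoptions(precision=4,suppress=True)
f=bot.grab_frame("wrist");P=cloud(f);s=bot.observe();print(s["tcp_pos"],s["tool_rot"],s["time_s"])
m=(np.hypot(P[...,0]-.643,P[...,1]-.16)<.085)&(P[...,2]>.02)&(P[...,2]<.06)
Q=P[m];print(len(Q),cv2.minAreaRect((Q[:,:2]*1000).astype(np.float32)),np.percentile(Q[:,2],[50,95]))
save(f,"w2")
```

```text
[0.6405 0.16   0.1673] [ 0.9912  0.1321 -0.0048  0.0006] 7.35
16118 ((642.6693115234375, 162.28378295898438), (100.84159088134766, 91.069091796875), 85.90191650390625) [0.0303 0.0349]
```

View pics/w2.png

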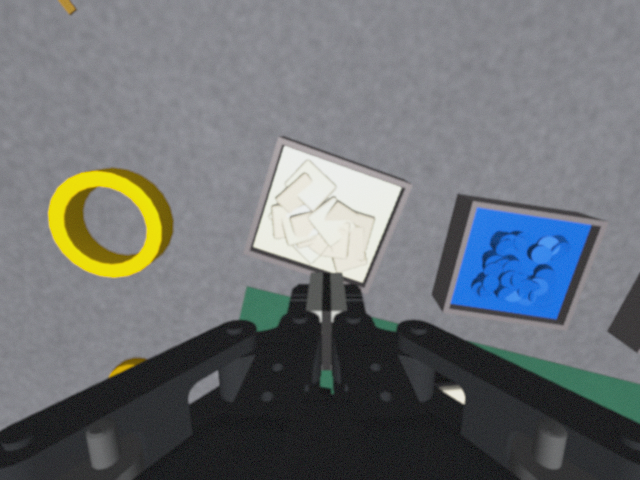

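The wrist view shows the tray of white rockers, centre pixel (330,212), measured at (0.643, 0.161). That matches the target, so I descend and hold.

Request:
send_rows --targets '[{"claw": -1,"travel": [0,-0.003,0.08],"twist": 0},{"claw": -1,"travel": [0,-0.003,0.16],"twist": 0},{"claw": -1,"travel": [0,-0.003,0.23],"twist": 0},{"claw": -1,"travel": [0,-0.003,0.259],"twist": 0},{"claw": -1,"travel": [0,-0.003,0.259],"twist": 0},{"claw": -1,"travel": [0,-0.003,0.259],"twist": 0},{"claw": -1,"travel": [0,-0.003,0.259],"twist": 0},{"claw": -1,"travel": [0,-0.003,0.259],"twist": 0},{"claw": -1,"travel": [0,-0.003,0.259],"twist": 0},{"claw": -1,"travel": [0,-0.003,0.259],"twist": 0}]'

```text
time_s: 8.18
tcp_pos: [0.6438, 0.1616, 0.0953]
tool_rot: [0.991, 0.132, 0.001, -0.0]
ft_force: [-0.1, 0.1, -0.2]
finger_gap: -0.001
gripper_force: 0.0
```

Request:
send_rows --targets '[{"claw": -1,"travel": [0,0,0],"twist": 0},{"claw": -1,"travel": [0,0,0],"twist": 0},{"claw": -1,"travel": [0,0,0],"twist": 0},{"claw": -1,"travel": [0,0,0],"twist": 0},{"claw": -1,"travel": [0,0,0],"twist": 0},{"claw": -1,"travel": [0,0,0],"twist": 0},{"claw": -1,"travel": [0,0,0],"twist": 0},{"claw": -1,"travel": [0,0,0],"twist": 0},{"claw": -1,"travel": [0,0,0],"twist": 0},{"claw": -1,"travel": [0,0,0],"twist": 0},{"claw": -1,"travel": [0,0,0],"twist": 0},{"claw": -1,"travel": [0,0,0],"twist": 0},{"claw": -1,"travel": [0,0,0],"twist": 0},{"claw": -1,"travel": [0,0,0],"twist": 0},{"claw": -1,"travel": [0,0,0],"twist": 0},{"claw": -1,"travel": [0,0,0],"twist": 0},{"claw": -1,"travel": [0,0,0],"twist": 0},{"claw": -1,"travel": [0,0,0],"twist": 0},{"claw": -1,"travel": [0,0,0],"twist": 0},{"claw": -1,"travel": [0,0,0],"twist": 0}]'

```text
time_s: 9.85
tcp_pos: [0.6432, 0.1614, 0.094]
tool_rot: [0.991, 0.132, 0.0, -0.0]
ft_force: [-0.7, 0.9, -0.3]
finger_gap: 0.002
gripper_force: 0.0
```

Request:
send_rows --targets '[{"claw": -1,"travel": [0,0,-0.12],"twist": 0},{"claw": -1,"travel": [0,0,-0.25],"twist": 0},{"claw": -1,"travel": [0,0,-0.38],"twist": 0},{"claw": -1,"travel": [0,0,-0.5],"twist": 0},{"claw": -1,"travel": [-0.07,-0.07,-0.5],"twist": 0},{"claw": -1,"travel": [-0.16,-0.16,-0.5],"twist": 0},{"claw": -1,"travel": [-0.25,-0.25,-0.5],"twist": 0},{"claw": -1,"travel": [-0.34,-0.35,-0.5],"twist": 0},{"claw": -1,"travel": [-0.43,-0.45,-0.5],"twist": 0},{"claw": -1,"travel": [-0.5,-0.53,-0.5],"twist": 0},{"claw": -1,"travel": [-0.54,-0.565,-0.5],"twist": 0},{"claw": -1,"travel": [-0.54,-0.565,-0.4],"twist": 0},{"claw": -1,"travel": [-0.54,-0.565,-0.3],"twist": 0},{"claw": -1,"travel": [-0.54,-0.565,-0.2],"twist": 0},{"claw": -1,"travel": [-0.54,-0.565,-0.15],"twist": 0},{"claw": -1,"travel": [-0.54,-0.565,-0.15],"twist": 0},{"claw": -1,"travel": [-0.54,-0.565,-0.15],"twist": 0}]'

```text
time_s: 11.27
tcp_pos: [0.4815, 0.1691, 0.1562]
tool_rot: [0.987, 0.16, -0.004, -0.015]
ft_force: [0.2, -0.2, 0.2]
finger_gap: 0.001
gripper_force: 0.0
```

Run:
```python
from h import *
np.set_printoptions(precision=4,suppress=True)
f=bot.grab_frame("wrist");P=cloud(f);s=bot.observe();print(s["tcp_pos"],s["tool_rot"],s["time_s"])
C=f["color"].astype(int)
m=(C[...,0]>150)&(C[...,1]<70)&(C[...,2]<70)&(P[...,2]<.05)&(P[...,2]>.015)&(np.hypot(P[...,0]-.44,P[...,1]-.28)<.05)
Q=P[m];print(len(Q),cv2.minEnclosingCircle((Q[:,:2]*1000).astype(np.float32)),np.percentile(Q[:,2],[5,50,95]))
save(f,"w3")
```

```text
[0.4806 0.1689 0.1549] [ 0.987   0.1599 -0.0051 -0.0151] 11.3167
1553 ((442.33746337890625, 285.4486389160156), 17.43143081665039) [0.0202 0.0216 0.0226]
```

View pics/w3.png

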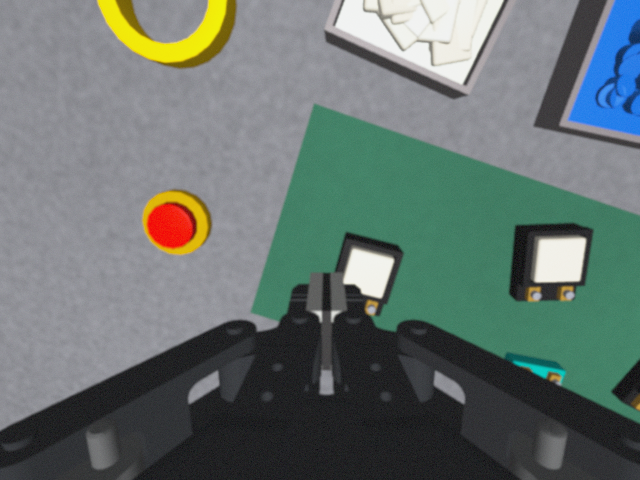

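The button at (176,222) is measured at (0.442, 0.285), top 0.022. The arm stopped short with the tool turned slightly, so I suspect the last joint's range. I'll check the joints.

Run:
```python
from h import *
from scipy.spatial.transform import Rotation as R
s=bot.observe();print(np.round(s["joint_positions"],3),s["tool_rot"],s["tcp_pos"],s["time_s"]);print(R.from_quat(s["tool_rot"]).as_matrix().round(3))
```

```text
[ 0.32   0.325 -0.137  1.114  0.032  3.141] [ 0.98700544  0.15988987 -0.00513239 -0.01513779] [0.48064935 0.16890713 0.15485684] 11.3167
[[ 0.949  0.315 -0.015]
 [ 0.316 -0.948  0.028]
 [-0.005 -0.032 -0.999]]
```

Joint 6 is at its limit. I'll rise and turn the tool back with a negative twist.

Request:
send_rows --targets '[{"claw": -1,"travel": [0,0,-0.06],"twist": 0},{"claw": -1,"travel": [0,0,-0.13],"twist": -0.015},{"claw": -1,"travel": [0,0,-0.2],"twist": -0.03},{"claw": -1,"travel": [0,0,-0.26],"twist": -0.05},{"claw": -1,"travel": [0,0,-0.3],"twist": -0.07},{"claw": -1,"travel": [0,0,-0.3],"twist": -0.09},{"claw": -1,"travel": [0,0,-0.3],"twist": -0.11},{"claw": -1,"travel": [0,0,-0.3],"twist": -0.13},{"claw": -1,"travel": [0,0,-0.3],"twist": -0.15},{"claw": -1,"travel": [0,0,-0.3],"twist": -0.15},{"claw": -1,"travel": [0,0,-0.3],"twist": -0.15},{"claw": -1,"travel": [0,0,-0.3],"twist": -0.15}]'

```text
time_s: 12.32
tcp_pos: [0.4837, 0.1668, 0.2479]
tool_rot: [0.808, 0.589, 0.005, -0.015]
ft_force: [-0.0, 0.4, -0.5]
finger_gap: -0.002
gripper_force: 0.0
```

```bash
cat > go.py <<'E'
from h import *
import sys
from scipy.spatial.transform import Rotation as R
s=bot.observe();M=R.from_quat(s["tool_rot"]).as_matrix();p=np.array(s["tcp_pos"])
print(np.round(s["joint_positions"],3),p.round(4),s["time_s"],np.round(s["ft_force"],1));print(M.round(3))
for z in(p[2],.05): print((M.T@(np.array([.442,.284,z])-p)/.3).round(3))
E
python3 go.py
```

```text
[0.315 0.265 0.031 1.338 0.031 2.195] [0.4837 0.1668 0.2479] 12.3167 [-0.   0.4 -0.5]
[[ 0.305  0.952 -0.01 ]
 [ 0.952 -0.305  0.03 ]
 [ 0.025 -0.019 -1.   ]]
[ 0.329 -0.251  0.013]
[ 0.313 -0.239  0.672]
```

Request:
send_rows --targets '[{"claw": -1,"travel": [0.08,-0.06,0],"twist": 0},{"claw": -1,"travel": [0.17,-0.13,0],"twist": 0},{"claw": -1,"travel": [0.26,-0.2,0.01],"twist": 0},{"claw": -1,"travel": [0.32,-0.245,0.01],"twist": 0},{"claw": -1,"travel": [0.329,-0.251,0.013],"twist": 0},{"claw": -1,"travel": [0.326,-0.249,0.1],"twist": 0},{"claw": -1,"travel": [0.324,-0.247,0.2],"twist": 0},{"claw": -1,"travel": [0.322,-0.246,0.3],"twist": 0},{"claw": -1,"travel": [0.319,-0.244,0.4],"twist": 0},{"claw": -1,"travel": [0.317,-0.242,0.5],"twist": 0},{"claw": -1,"travel": [0.315,-0.24,0.6],"twist": 0},{"claw": -1,"travel": [0.313,-0.239,0.65],"twist": 0},{"claw": -1,"travel": [0.313,-0.239,0.672],"twist": 0},{"claw": -1,"travel": [0.313,-0.239,0.672],"twist": 0},{"claw": -1,"travel": [0.313,-0.239,0.672],"twist": 0},{"claw": -1,"travel": [0.313,-0.239,0.672],"twist": 0}]'

```text
time_s: 13.65
tcp_pos: [0.4428, 0.2844, 0.0513]
tool_rot: [0.807, 0.59, 0.006, -0.015]
ft_force: [-0.3, -0.1, 0.9]
finger_gap: 0.001
gripper_force: 0.0
```

```bash
python3 go.py
```

```text
[ 0.554  0.458 -0.242  0.862  0.031  2.433] [0.4428 0.2844 0.0513] 13.65 [-0.3 -0.1  0.9]
[[ 0.303  0.953 -0.008]
 [ 0.953 -0.303  0.031]
 [ 0.027 -0.017 -0.999]]
[-0.002 -0.002 -0.   ]
[-0.002 -0.002  0.004]
```

Request:
send_rows --targets '[{"claw": -1,"travel": [0,0,0.02],"twist": 0},{"claw": -1,"travel": [0,0,0.035],"twist": 0},{"claw": -1,"travel": [0,0,0.045],"twist": 0},{"claw": -1,"travel": [0,0,0.05],"twist": 0},{"claw": -1,"travel": [0,0,0.05],"twist": 0},{"claw": -1,"travel": [0,0,0.05],"twist": 0}]'

```text
time_s: 14.15
tcp_pos: [0.4422, 0.2847, 0.0355]
tool_rot: [0.807, 0.591, 0.006, -0.015]
ft_force: [2.5, 0.2, 4.8]
finger_gap: -0.004
gripper_force: 2.2
```

About 5 N at nearly full travel. I'll press in small steps to reach the stop.

Request:
send_rows --targets '[{"claw": -1,"travel": [0,0,0.003],"twist": 0},{"claw": -1,"travel": [0,0,0.006],"twist": 0},{"claw": -1,"travel": [0,0,0.006],"twist": 0},{"claw": -1,"travel": [0,0,0.006],"twist": 0}]'

```text
time_s: 14.48
tcp_pos: [0.4423, 0.2848, 0.0347]
tool_rot: [0.807, 0.59, 0.006, -0.015]
ft_force: [-0.5, -1.2, 12.4]
finger_gap: -0.0
gripper_force: 6.3
```

Request:
send_rows --targets '[{"claw": -1,"travel": [0,0,0.003],"twist": 0},{"claw": -1,"travel": [0,0,0.005],"twist": 0},{"claw": -1,"travel": [0,0,0.005],"twist": 0},{"claw": -1,"travel": [0,0,0.005],"twist": 0}]'

```text
time_s: 14.82
tcp_pos: [0.4424, 0.2848, 0.0345]
tool_rot: [0.807, 0.59, 0.006, -0.015]
ft_force: [-3.2, -2.7, 21.2]
finger_gap: 0.0
gripper_force: 10.9
```

The force climbs steeply with no further travel, so the button is at its stop. Now I release it and rise clear.

Request:
send_rows --targets '[{"claw": -1,"travel": [0,0,-0.03],"twist": 0},{"claw": -1,"travel": [0,0,-0.1],"twist": 0},{"claw": -1,"travel": [0,0,-0.2],"twist": 0},{"claw": -1,"travel": [0,0,-0.3],"twist": 0},{"claw": -1,"travel": [0,0,-0.4],"twist": 0},{"claw": -1,"travel": [0,0,-0.5],"twist": 0},{"claw": -1,"travel": [0,0,-0.55],"twist": 0},{"claw": -1,"travel": [0,0,-0.55],"twist": 0},{"claw": -1,"travel": [0,0,-0.55],"twist": 0},{"claw": -1,"travel": [0,0,-0.55],"twist": 0},{"claw": -1,"travel": [0,0,-0.55],"twist": 0},{"claw": -1,"travel": [0,0,-0.55],"twist": 0}]'

```text
time_s: 15.82
tcp_pos: [0.4419, 0.2789, 0.1945]
tool_rot: [0.807, 0.591, 0.002, -0.015]
ft_force: [-0.6, -0.1, 0.3]
finger_gap: -0.0
gripper_force: 0.0
```

Run:
```python
from h import *
f=bot.grab_frame("wrist");P=cloud(f);C=f["color"].astype(int)
m=(C[...,0]>150)&(C[...,1]<70)&(C[...,2]<70)&(np.hypot(P[...,0]-.442,P[...,1]-.284)<.03)
print(m.sum(),np.nanmedian(P[m],0) if m.any() else 0)
s=bot.observe();print(s["tcp_pos"],s["ft_force"],np.abs(s["dq"]).max(),s["time_s"]);print(bot.hand_in())
```

```text
949 [0.43920824 0.28416293 0.02150126]
[0.44213989 0.2790831  0.19474908] [-0.66266612  0.63761042  0.83208292] 0.011585621545657506 15.8667
the job is handed in; nothing more can be done
None
```

The job is handed in at 15.9 s: I pointed at the empty bay and then the rocker tray for over 1.5 s each, then pressed the call button to its stop and let it spring back; joint 6 briefly sat at its 3.14 range limit (read 3.141) on the way to the button, and the verdict was not shown.

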